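# Macaron lifted with desk tongs

### The job

Someone left the pencil sharpener on the plate, right beside the macaron: first put it away in the open front tray of the steel organizer and let go of it. Then take the tongs, close their tips on the macaron (never touching the macaron with the gripper itself) and lift it at least 5 cm clear above the plate. Finish while still holding it up over the plate in the closed tongs, and leave the mug, eraser, pencil and glue stick where they are.

Things in the scene. Friction and masses are not known exactly. Their poses are not given: they have to be found in the camera images.
- plate: flat white ceramic plate, round, 160 mm across, fixed to the desk; origin at the centre of its underside, its flat top is 10 mm above the desk. It carries the macaron and the sharpener
- macaron: small round macaron, beige shells with a brown filling, 34 mm across, 22 mm high, about 25 g, rigid and loose, lying flat on the plate near its middle; origin at the centre of its underside
- macaron_mid (a point): the macaron's centre, 11 mm above its underside
- sharpener: black plastic box sharpener, 44 mm (its x) by 28 mm (its y) by 30 mm high, about 40 g, loose, standing on the plate with one 28 mm wide end facing the macaron, about 8 mm from it (its x axis runs away from the macaron, any direction round it); origin at the centre of its underside. Its two long sides (28 mm apart) are free to grip from above
- organizer: steel desk organizer, 220 mm deep (x) by 160 mm wide (y), fixed; low open tray towards the robot (-x), three slotted compartments 80 mm high behind it (two pens stick out to about 105 mm); origin at the centre of its underside
- tray (a point): centre of the inner floor of the organizer's open front tray, 4 mm above the desk; the tray is inside 131 mm along x and 154 mm along y (point axes = organizer axes), its front and side walls are 28 mm high above the desk
- tongs: sprung steel tongs, 192 mm long, two strip legs 3 mm thick, 16 mm high, round bow at the back (x -85 to -107 mm), 58 g, lying flat. Origin: grip point midway between the legs, at underside height, at the centre of mass; x points to the tips (end at x = 85 mm), z up. Width over the legs at the origin: 58 mm at rest, 41 mm when closed on the macaron (legs then parallel)
- tongs_tip (a point): the point midway between the two tips, where the macaron's middle belongs; 70.5 mm ahead of the tongs' origin (+x) and 8 mm above their underside. The free gap between the tips is about 62 mm at rest
- leg (a joint): angle by which each leg of the tongs is closed: 0 open at rest, about 0.1 rad closed on the macaron, 0.18 fully shut. Squeezed from both sides at the origin both legs close evenly; they spring open again: about 4 N per side starts to close them, about 8 N brings the tips to the macaron, more (10 N over that is plenty) holds it
- mug: white ceramic mug, 80 mm across, 85 mm high, standing at the back; bystander; origin under its centre
- eraser: eraser, 45 by 20 by 12 mm, lying on the desk; bystander; origin at the centre of its underside
- pencil: pencil, 144 mm long, 7 mm thick, lying on the desk behind the plate; bystander; origin at the middle of its underside
- glue_stick: glue stick, 28 mm across, 86 mm high, standing upright at the robot's left; bystander; origin under its centre
Mind the look-alikes: they are no part of the job. What is shaped like the tongs but green or purple is not meant.

How it is judged:
By the outcome, as a careful person would: the job done as asked, in the order asked, and still so for the second after the job is handed in, while the arm keeps its last pose, push and grip.
It also fails if it takes over 61 s, if anything falls off the work surface, if the arm or the gripper's body presses on something with over 40 N, if the wrist force passes 120 N, or if a joint passes its speed limit or range.

### The arm

A 7-joint arm with a two-finger parallel gripper is mounted at the origin on the work surface. World frame = base frame: x ahead of the robot, y to its left, z up, the work surface at z = 0. Lengths are in m, angles in rad, forces in N, time in s.
With the tool pointing down it reaches from about 0.425 to 0.925 m from the base axis. Payload 6.8 kg.
Tool frame: the origin (TCP) lies between the finger pads; the fingertips stand 14 mm ahead of it and the grasp point (between the pads) lies 5 mm behind it; z points along the fingers, y is the line along which they close (so a half turn about z gives the same grasp; the last joint's range is limited). The gripper opens to 85 mm and grips with 20 to 120 N. Pads are 22 mm wide; open, the fingers measure 114 mm over their backs; the gripper's body (76 mm by 85 mm) begins 54 mm behind the grasp point. The pads swing forward as they close: fully open they stand 13 mm farther back than shut.
Start: joints at [-1.354, 0.477, 0.022, 1.555, -0.011, 1.109, -0.083], TCP at [0.215, 0.64, 0.245] pointing down, gripper open.
Joint ranges: [-2.96, 2.96], [-0.34, 2.1], [-1.41, 1.46], [0.24, 2.44], [-1.37, 4.51], [0.17, 1.92], [-2.96, 2.96]. Speed limits (rad/s): [2.39, 2.39, 3.14, 3.14, 3.14, 3.14, 3.14].

### API

Orientations are given as a rotation vector (axis times angle).
In Python, from bench import r, eyes, ticket gives the robot as it stands. The module is installed in compiled form; this text tells all that it offers.
- The arm moves only by the tool arm_command, never from a script. Its argument "plan" is text: rows parted by semicolons, each of 4 numbers parted by spaces: the shift along the tool's x, y, z in m, then the turn about the tool's z in degrees. In form: tx ty tz yaw; .... A call has 1 to 20 rows; each row shifts and turns the commanded pose from where the row before left it, along the tool's axes as they then stand; what a row does not reach is not made up. A row lasts 1/8 s, in which the tool goes at most 62.5 mm and 10.7 degrees, less where a joint would pass 70% of its speed; a pose out of reach is approached as far as the arm can. A call is refused whole if a number of a shift passes 0.0625 or a number of a turn 10.7, either way. A call with a gripper value outside its range is refused whole. "hand" is the closure, from -1 (fully open) to 1 (shut), set as the call begins (left out, the last holds). The fingers move at their own pace and stop on an object; "grip_force" is the grip in N (left out, the last holds). Time passes only in rows, so rows that do not move let the fingers close. It gives the time, the measured TCP pose, the force, the opening and the grip force at its end, in the units of the state.
- r.get_obs(): the state, without advancing time (a new reading comes with each control period).
- eyes.grab_frame(name): name is "scene" or "top" or "wrist"; returns (picture, depth): 384x512x3 uint8, red, green, blue; 384x512 float32, m along the optical axis (not along the pixel's ray), 0 where there is no reading.
- eyes.calibration(name): a dict with "fov_y" (degrees; the focal length in pixels is half the picture's height over the tangent of half this angle, whatever the lens; pixels are square), "cx", "cy" (the principal point, pixels), "origin" and "attitude" of the camera in the world; the wrist camera has in their place "tool_from_camera" (4x4, takes a point from camera to tool coordinates, whose origin is the TCP and whose axes are the flange's). Camera axes: x right, y up, looking along -z (the intrinsics and any distortion apply to the point x, -y, -z); pixel columns grow to the right and rows downward; lengths in m; the calibration is good to about 2 mm. A picture is of the moment at which its call begins: read the wrist's pose just before it. calibration takes no time and is no camera call.
- ticket.hand_in(): hands the job in; it is judged then, once.
The state is a dict: "clock": time; "joints": joint angles; "qvel": joint speeds; "tau": joint torques, N m; "tcp_pos": TCP position; "orientation": TCP orientation; "contact_force": force on the tool from outside, world axes, zero at the start; "moment": the same for the moment, N m; "grip_width": finger opening in m; "gripper_force": force on a finger pad.
Only numpy, scipy, OpenCV 4.12 (cv2) and the standard library are available. Lean on these libraries where they do the work, as an engineer would, in place of code of your own. Each camera call takes 0.05 s, during which the arm holds its last target. There are 200 camera calls.

## Working session

There is one attempt and no reset: what is moved stays moved. The work goes in short steps, Python scripts to look and compute and a tool call to move; the robot and the scene stay as the last step left them, time stands still between calls to the robot, and variables do not carry over. Pictures are saved under pics/ and viewed, at most 10 in all, crops included, and the job is handed in when it is done.

Besides the shell and the picture viewer there is one more tool, called after ">>>" by a JSON object that holds its "api" and its "payload", one argument or row to a line. arm_command: Moves the arm, as the interface text tells. Its arguments: {"type":"object","properties":{"plan":{"type":"string"},"hand":{"type":"number"},"grip_force":{"type":"number"}},"required":["plan"]}

```bash
mkdir -p pics; cat > h.py <<'E'
import numpy as np,cv2
from bench import r,eyes,ticket
from scipy.spatial.transform import Rotation as R
def cam(n):
    c=eyes.calibration(n)
    o=r.get_obs()
    if n=="wrist":
        T=np.eye(4);T[:3,:3]=R.from_rotvec(o["orientation"]).as_matrix();T[:3,3]=o["tcp_pos"]
        M=T@np.array(c["tool_from_camera"])
    else:
        M=np.eye(4);a=np.array(c["attitude"],float)
        M[:3,:3]=a if a.shape==(3,3) else R.from_rotvec(a).as_matrix(); M[:3,3]=c["origin"]
    f=192/np.tan(np.radians(c["fov_y"])/2)
    return c,M,f
def grab(n):
    c,M,f=cam(n);p,d=eyes.grab_frame(n);return p,d,c,M,f
def world(d,c,M,f):
    v,u=np.mgrid[:384,:512]
    P=np.stack([(u-c["cx"])/f*d,-(v-c["cy"])/f*d,-d],-1)
    W=P@M[:3,:3].T+M[:3,3];W[d<=0]=np.nan;return W
E
python3 - <<'E'
from h import *
for n in("top","scene","wrist"):
    p,d,c,M,f=grab(n);print(n,{k:v for k,v in c.items()},f)
    cv2.imwrite(f"pics/{n}0.png",p[...,::-1]);np.savez(f"{n}0.npz",p=p,d=d,M=M,f=f)
    W=world(d,c,M,f);print((d>0).mean());print(np.round(W[100:384:90,60:512:130],3).tolist())
a=cv2.imread("pics/top0.png");b=cv2.imread("pics/scene0.png")
cv2.imwrite("pics/both.png",np.hstack([a,b])[:, :])
cv2.imwrite("pics/top_big.png",cv2.resize(a,(800,600),interpolation=cv2.INTER_CUBIC))
print(r.get_obs())
E
```

```text
top {'fov_y': 49.43067455437586, 'cx': 252.67203185864017, 'cy': 192.86569036790686, 'origin': array([ 0.30821218, -0.02528856,  1.51055149]), 'attitude': array([ 0.12246032, -0.10652046, -1.54688923])} 417.14376938574844
0.9958750406901041
[[[0.871, 0.731, 0.003], [0.881, 0.238, 0.0], [0.892, -0.255, -0.003], [0.9, -0.744, -0.002]], [[0.527, 0.702, -0.001], [0.537, 0.223, -0.003], [0.546, -0.253, 0.002], [0.556, -0.728, -0.001]], [[0.203, 0.673, -0.0], [0.213, 0.209, -0.001], [0.223, -0.254, -0.005], [0.233, -0.71, 0.004]], [[0.112, 0.296, 0.787], [0.071, 0.106, 0.615], [-0.08, -0.252, 0.003], [-0.06, -0.68, 0.039]]]
scene {'fov_y': 53.63387334898532, 'cx': 248.61368188979446, 'cy': 190.18841893621598, 'origin': array([1.43618217, 0.09364311, 0.7975236 ]), 'attitude': array([0.63579405, 0.73300815, 1.54418412])} 379.8163753932962
0.99603271484375
[[[-0.358, -1.141, -0.149], [-0.117, -0.345, -0.003], [-0.155, 0.244, -0.004], [-1.576, 1.432, -0.689]], [[0.559, -0.626, 0.012], [0.511, -0.207, -0.003], [0.479, 0.216, -0.003], [0.449, 0.629, -0.002]], [[0.892, -0.464, -0.001], [0.862, -0
[... 1059 characters left out ...]
ray([-1.35409756,  0.47761282,  0.02235903,  1.55619934, -0.01150707,
        1.10928594, -0.08308836]), 'qvel': array([ 1.78006484e-04,  6.10820314e-04,  2.19981288e-05, -4.93267956e-03,
       -5.51177458e-04, -2.66924271e-04,  2.99496724e-04]), 'tau': array([ 2.21551578e-03, -5.96927011e+01,  1.60972908e+00, -2.81493348e+01,
        1.25969501e-02,  6.45306005e-03,  1.95088933e-05]), 'tcp_pos': array([0.21527825, 0.63930369, 0.2445581 ]), 'orientation': array([-5.07908131e-01, -3.10013279e+00,  2.15377820e-03]), 'contact_force': array([-0.34188868,  0.24907981, -0.63666507]), 'moment': array([-0.04688122, -0.00247106, -0.01096755]), 'gripper_force': 0.0, 'grip_width': 0.08541101485052693}
```

View pics/top_big.png

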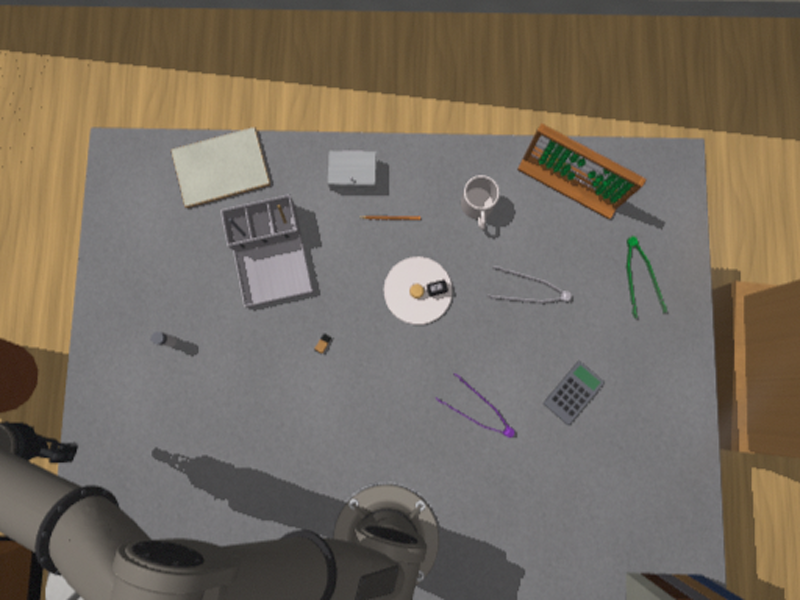

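View pics/scene0.png

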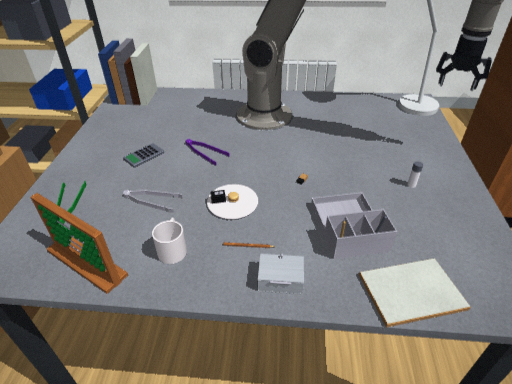

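Top view (800×600 px): there are three tong shapes. The grey steel pair at (530,285) fits the description. Purple (480,410) and green (645,280) are look-alikes. Sharpener is at (437,287), macaron (416,290), tray (278,275) and mug (481,195). Next I measure these and make a crop.

```bash
python3 - <<'E'
from h import *
def load(n):
    z=np.load(n+"0.npz");c=eyes.calibration(n);return z["p"],world(z["d"],c,z["M"],float(z["f"]))
for n in("top","scene"):
    p,W=load(n);x,y,z=np.moveaxis(W,-1,0)
    g=p.astype(int);
    if n=="top":
        pc=W[int(290*.64),int(400*.64)];print("plate px",pc)
        pl=(g.min(-1)>185)&(np.hypot(x-pc[0],y-pc[1])<.12)&(z<.03)
        print("plate",np.nanmean(W[pl],0),pl.sum()); ctr=(np.nanmin(W[pl],0)+np.nanmax(W[pl],0))/2;print(ctr)
    near=np.hypot(x-ctr[0],y-ctr[1])<.075
    blk=near&(g.max(-1)<70);print(n,"sharp",np.nanmedian(W[blk],0),blk.sum())
    print(" zmax",np.nanpercentile(z[blk],[10,50,90]))
    top=near&(z>.034);print(" high",np.nanmean(W[top],0),top.sum())
    mac=near&(g[...,0]-g[...,2]>50);print(" mac",np.nanmean(W[mac],0),np.nanpercentile(z[mac],90),mac.sum())
    # tongs: pixel box
    t=(z>.008)&(z<.04)&(x>ctr[0]-.12)&(x<ctr[0]+.12)&(y<ctr[1]-.1)&(y>ctr[1]-.4)
    sat=g.max(-1)-g.min(-1); t&=(sat<30)
    q=W[t];print(" tongs",q.shape,q.mean(0),np.nanmin(q,0),np.nanmax(q,0))
    if n=="top":
        print("tray px",[W[int(v*.64),int(u*.64)].round(3).tolist() for u,v in((278,275),(248,306),(312,292),(237,250),(298,235),(223,208),(292,197))])
        print("bow/tips",[W[int(v*.64),int(u*.64)].round(3).tolist() for u,v in((566,296),(494,267),(488,297))])
        a=cv2.resize(p[165:220,240:380,::-1],None,fx=5.5,fy=5.5,interpolation=cv2.INTER_CUBIC);cv2.imwrite("pics/crop.png",a)
E
```

```text
plate px [ 0.55805247 -0.01911144  0.01117073]
plate [ 0.55783437 -0.05092757  0.00930745] 1129
[ 0.55811604 -0.05740687  0.00758718]
top sharp [ 0.55459854 -0.10828329  0.03769156] 55
 zmax [0.02183901 0.03769156 0.04322981]
 high [ 0.56027187 -0.09731836  0.03925098] 100
 mac [ 0.55258528 -0.05578108  0.03003585] 0.034598452660637324 62
 tongs (173, 3) [ 0.56420204 -0.32497969  0.01372594] [ 0.44164893 -0.4431343   0.00802955] [ 0.67322975 -0.20527234  0.02680515]
tray px [[0.586, 0.271, 0.008], [0.512, 0.332, 0.03], [0.55, 0.188, 0.015], [0.642, 0.367, 0.019], [0.678, 0.223, 0.036], [0.75, 0.413, -0.003], [0.781, 0.249, -0.005]]
bow/tips [[0.551, -0.404, 0.011], [0.618, -0.237, 0.013], [0.545, -0.224, 0.004]]
scene sharp [ 0.57632008 -0.10372164  0.03123064] 125
 zmax [0.01621817 0.03123064 0.03770198]
 high [ 0.56630157 -0.10405444  0.03714012] 87
 mac [ 0.56849651 -0.06472703 -0.31674639] 0.02971726633976677 157
 tongs (203, 3) [ 0.56922551 -0.32607897  0.01183318] [ 0.53855547 -0.41670262  0.00805932] [ 0.62114621 -0.22458546  0.01828419]
```

View pics/crop.png

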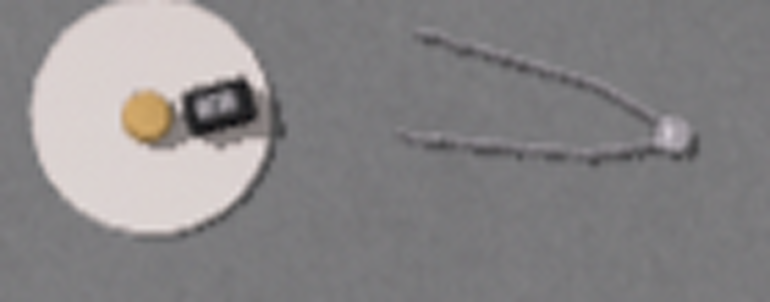

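Crop: macaron at (147,116), the black sharpener right beside it at (218,105), and bare grey steel tongs with tips at (420,35)/(400,135) and bow at (672,134). These are the tongs meant. Now I move above the plate.

>>> {"api": "arm_command", "payload": {
  "plan": "-0.04 -0.041 0 0;-0.04 -0.041 0 0;-0.04 -0.041 0 0;-0.04 -0.041 0 0;-0.04 -0.041 0 0;-0.04 -0.041 0 0;-0.04 -0.041 0 0;-0.04 -0.041 0 0;-0.04 -0.041 0 0;-0.04 -0.041 0 0;-0.04 -0.041 0 0;-0.04 -0.041 0 0;-0.04 -0.041 0 0;-0.037 -0.039 0 0",
  "hand": -1
}}

```text
clock: 1.9
tcp_pos: [0.5613, -0.0819, 0.2452]
orientation: [-0.508, -3.1, -0.0]
contact_force: [0.8, 1.0, -0.1]
grip_width: 0.0853
gripper_force: 0.0
```

>>> {"api": "arm_command", "payload": {
  "plan": "0 0 0 10.1;0 0 0 10.1;0 0 0 10.1;0 0 0 10.1;0 0 0 10.1;0 0 0 10.1;0 0 0 0;0 0 0 0"
}}

```text
clock: 2.9
tcp_pos: [0.5606, -0.08, 0.2452]
orientation: [-1.998, -2.424, 0.0]
contact_force: [-0.1, -0.3, -0.7]
grip_width: 0.085
gripper_force: 0.0
```

```bash
cat >> h.py <<'E'
def pose():
    o=r.get_obs();M=R.from_rotvec(o["orientation"]).as_matrix()
    return o,np.array(o["tcp_pos"]),M
def status():
    o,t,M=pose();print("t",o["clock"],"tcp",t.round(4),"az_y",np.degrees(np.arctan2(M[1,1],M[0,1])).round(2),"zax",M[:,2].round(3),"w",round(o["grip_width"],4),"F",np.round(o["contact_force"],1),"gf",o["gripper_force"],"j",np.round(o["joints"],2))
def to(x,y,z,az=None):
    o,t,M=pose();print("shift",(M.T@(np.array([x,y,z])-t)).round(4), "turn",None if az is None else -round((az-np.degrees(np.arctan2(M[1,1],M[0,1]))+90)%180-90,1))
def wr(name):
    p,d,c,M,f=grab("wrist");cv2.imwrite(f"pics/{name}.png",p[...,::-1]);W=world(d,c,M,f);np.savez(name,p=p,W=W);return p.astype(int),W
E
python3 - <<'E'
from h import *
status();p,W=wr("w1");cv2.imwrite("pics/w1b.png",cv2.resize(p.astype(np.uint8)[...,::-1],(768,576)))
E
```

```text
t 2.9 tcp [ 0.5606 -0.08    0.2452] az_y 11.0 zax [-0.  0. -1.] w 0.085 F [-0.1 -0.3 -0.7] gf 0.0 j [-0.49  0.34  0.66  1.85 -0.24  1.03  0.46]
```

View pics/w1b.png

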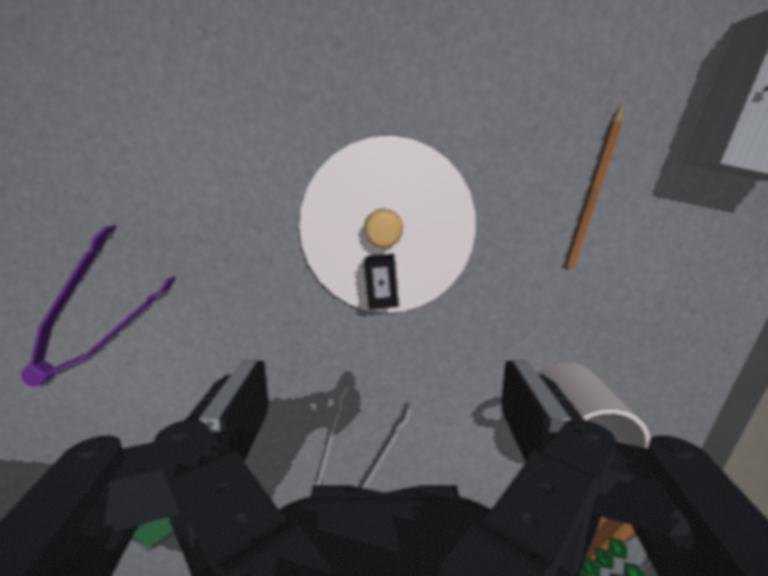

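Wrist view (768×576): plate centre (388,224), macaron (383,228), sharpener (381,282) with its long side nearly along the image's vertical, steel tong tips at (348,385)/(407,408). Nothing stands beside the sharpener's long sides.

```bash
python3 - <<'E'
from h import *
q=np.load("w1.npz");p=q["p"];W=q["W"];z=W[...,2]
v,u=np.mgrid[:384,:512]
roi=(u>225)&(u<290)&(v>160)&(v<215)
s=roi&(p.max(-1)<95)|roi&(z>.034); t=roi&(z>.034)
for m in(t,):
    P=W[m][:,:2].astype(np.float32);print("sharp top",m.sum(),cv2.minAreaRect(P),W[m].mean(0),np.percentile(z[m],[5,50,95]))
m=(u>235)&(u<275)&(v>135)&(v<172)&(p[...,0]-p[...,2]>45);P=W[m]
P=P[P[:,2]>.024];print("mac",m.sum(),cv2.minEnclosingCircle(P[:,:2].astype(np.float32)),P.mean(0),np.percentile(P[:,2],[5,50,95]))
pl=(u>195)&(u<320)&(v>88)&(v<210)&(p.min(-1)>150);P=W[pl];P=P[P[:,2]<.02];print("plate",cv2.minEnclosingCircle(P[:,:2].astype(np.float32)),np.median(P[:,2]))
E
```

```text
sharp top 694 ((0.5644118785858154, -0.10367099195718765), (0.027892204001545906, 0.0441376194357872), 16.06712532043457) [ 0.56422632 -0.10265129  0.03851733] [0.0370008  0.03854352 0.04001922]
mac 490 ((0.5579493641853333, -0.06141410395503044), 0.02110571600496769) [ 0.55673168 -0.05615243  0.03003106] [0.02719141 0.03028687 0.03179823]
plate ((0.5611397624015808, -0.06165628507733345), 0.08227825909852982) 0.008451388066146648
```

>>> {"api": "arm_command", "payload": {
  "plan": "-0.012 0 0.04 0;-0.012 -0.001 0.05 0;0 0 0.05 0;0 0 0.04 0;0 0 0.02 0;0 0 0.01 0;0 0 0.005 0;0 0 0 0"
}}

```text
clock: 3.95
tcp_pos: [0.5649, -0.1039, 0.0311]
orientation: [2.002, 2.42, 0.002]
contact_force: [-1.2, -0.5, -0.2]
grip_width: 0.0855
gripper_force: 0.0
```

>>> {"api": "arm_command", "payload": {
  "plan": "0 0 0 0;0 0 0 0;0 0 0 0;0 0 0 0;0 0 0 0;0 0 0 0",
  "hand": 1,
  "grip_force": 25
}}

```text
clock: 4.7
tcp_pos: [0.5644, -0.1038, 0.0307]
orientation: [2.003, 2.42, 0.001]
contact_force: [-2.2, 1.7, 6.3]
grip_width: 0.028
gripper_force: 24.3
```

>>> {"api": "arm_command", "payload": {
  "plan": "0 0 -0.01 0;0 0 -0.03 0;0 0 -0.05 0;0 0 -0.03 0;0.046 0.0125 0 0;0.046 0.0125 0 0;0.046 0.0125 0 0;0.046 0.0125 0 0;0.046 0.0125 0 0;0.046 0.0125 0 0;0.046 0.0125 0 -2;0.046 0.0125 0 -2;0 0 0 0;0 0 0 0"
}}

```text
clock: 6.45
tcp_pos: [0.5918, 0.2757, 0.1504]
orientation: [1.917, 2.488, -0.001]
contact_force: [-0.5, -0.8, -0.6]
grip_width: 0.028
gripper_force: 24.3
```

```bash
python3 - <<'E'
from h import *
status();p,d,c,M,f=grab("scene");a=p[150:300,230:430,::-1];cv2.imwrite("pics/s2.png",cv2.resize(a,None,fx=3,fy=3,interpolation=cv2.INTER_CUBIC))
z=np.load("top0.npz");c=eyes.calibration("top");W=world(z["d"],c,z["M"],float(z["f"]))
x,y,h=np.moveaxis(W,-1,0)
o=(x>.48)&(x<.85)&(y>.14)&(y<.45)&(h>.02)&(h<.085)
v,u=np.mgrid[:384,:512];o&=(u>138)&(u<205)&(v>122)&(v<200)
print("org",o.sum(),cv2.minAreaRect(W[o][:,:2].astype(np.float32)))
E
```

```text
t 6.45 tcp [0.5918 0.2757 0.1504] az_y 14.77 zax [-0.    -0.001 -1.   ] w 0.028 F [-0.5 -0.8 -0.6] gf 24.302692363517053 j [-0.92  0.59  0.55  1.72 -0.37  0.93  0.04]
org 895 ((0.6612206101417542, 0.2963281273841858), (0.2730909585952759, 0.16132918000221252), 14.294098854064941)
```

View pics/s2.png

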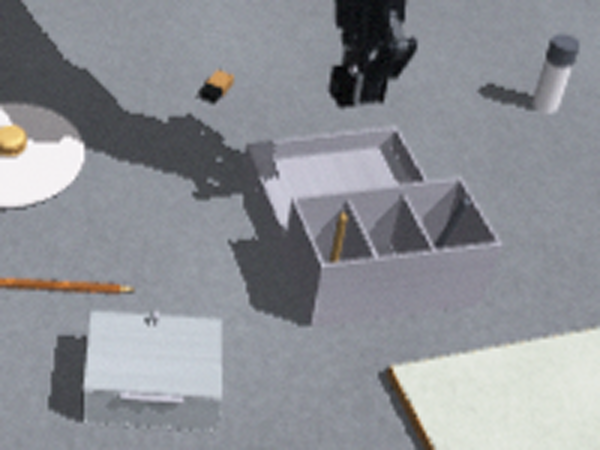

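The scene crop shows the sharpener held at (365,75), above the open tray, whose floor is at about (330,170). The tray frame agrees with the top-view fit, so I lower it.

>>> {"api": "arm_command", "payload": {
  "plan": "0 0 0.05 0;0 0 0.04 0;0 0 0.02 0;0 0 0.007 0;0 0 0.004 0;0 0 0.003 0;0 0 0 0"
}}

```text
clock: 7.38
tcp_pos: [0.5923, 0.2767, 0.027]
orientation: [1.917, 2.489, 0.002]
contact_force: [-0.0, -0.6, -0.6]
grip_width: 0.0278
gripper_force: 24.3
```

>>> {"api": "arm_command", "payload": {
  "plan": "0 0 0.001 0;0 0 0 0;0 0 0 0",
  "hand": 0
}}

```text
clock: 7.75
tcp_pos: [0.592, 0.2765, 0.0254]
orientation: [1.917, 2.489, 0.0]
contact_force: [0.4, 0.2, 0.0]
grip_width: 0.0429
gripper_force: 0.0
```

>>> {"api": "arm_command", "payload": {
  "plan": "0 0 -0.01 0;0 0 -0.03 0;0 0 -0.05 0;0 0 -0.06 0;0 0 -0.06 0;0 0 0 0;0 0 0 0"
}}

```text
clock: 8.62
tcp_pos: [0.5915, 0.2764, 0.2355]
orientation: [-1.917, -2.489, -0.001]
contact_force: [-0.0, -0.3, -0.9]
grip_width: 0.043
gripper_force: 0.0
```

```bash
python3 - <<'E'
from h import *
status();p,W=wr("w2");cv2.imwrite("pics/w2b.png",cv2.resize(p.astype(np.uint8)[...,::-1],(768,576)))
E
```

```text
t 8.625 tcp [0.5915 0.2764 0.2355] az_y 14.79 zax [-0.     0.001 -1.   ] w 0.043 F [-0.  -0.3 -0.9] gf 0.0 j [-0.96  0.5   0.6   1.65 -0.32  1.08 -0.  ]
```

View pics/w2b.png

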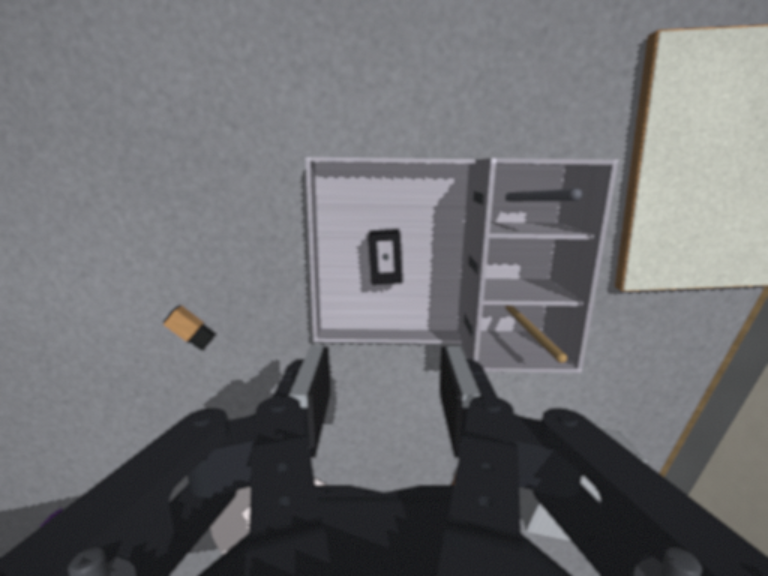

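The wrist view shows the sharpener standing free in the tray at (385,257). Next, the tongs.

>>> {"api": "arm_command", "payload": {
  "plan": "-0.052 -0.0165 0 0;-0.052 -0.0165 0 0;-0.052 -0.0165 0 0;-0.052 -0.0165 0 0;-0.052 -0.0165 0 0;-0.052 -0.0165 0 0;-0.052 -0.0165 0 0;-0.052 -0.0165 0 0;-0.052 -0.0165 0 0;-0.052 -0.0165 0 0;0 0 0 8.3;0 0 0 8.3;0 0 0 8.3;0 0 0 0;0 0 0 0",
  "hand": -1
}}

```text
clock: 10.55
tcp_pos: [0.5647, -0.2682, 0.2344]
orientation: [-2.405, -2.02, 0.002]
contact_force: [-0.5, -0.6, -0.1]
grip_width: 0.0853
gripper_force: 0.0
```

```bash
python3 - <<'E'
from h import *
status();p,W=wr("w3");cv2.imwrite("pics/w3b.png",cv2.resize(p.astype(np.uint8)[...,::-1],(768,576)))
z=W[...,2];m=(z>.009)&(z<.03)&(p.max(-1)-p.min(-1)<30);v,u=np.mgrid[:384,:512];m&=(v<330)
n,l,s,c=cv2.connectedComponentsWithStats(m.astype(np.uint8))
for i in range(1,n):
    if s[i,4]>40:
        q=W[l==i];print(s[i],q.mean(0).round(4),q.min(0).round(3),q.max(0).round(3))
E
```

```text
t 10.55 tcp [ 0.5647 -0.2682  0.2344] az_y -9.95 zax [-0.002  0.    -1.   ] w 0.0853 F [-0.5 -0.6 -0.1] gf 0.0 j [-0.23  0.51  0.8   1.73 -0.41  1.08  0.54]
[216  34  17  17  55] [ 0.5533 -0.1129  0.0094] [ 0.546 -0.122  0.009] [ 0.563 -0.103  0.011]
[369  50  46  47 319] [ 0.7419 -0.1834  0.0202] [ 0.713 -0.202  0.009] [ 0.769 -0.16   0.03 ]
[431  50  29  63 757] [ 0.8065 -0.1994  0.0201] [ 0.789 -0.233  0.009] [ 0.814 -0.166  0.03 ]
[386 101  31  19 152] [ 0.7474 -0.2239  0.0202] [ 0.739 -0.238  0.009] [ 0.77  -0.212  0.03 ]
[237 137   6  23  61] [ 0.5494 -0.2368  0.0142] [ 0.546 -0.251  0.009] [ 0.553 -0.223  0.016]
[289 137   6  23  66] [ 0.6165 -0.249   0.0141] [ 0.611 -0.262  0.009] [ 0.62  -0.235  0.016]
[240 162  52 106 705] [ 0.5651 -0.3474  0.0141] [ 0.539 -0.415  0.009] [ 0.613 -0.254  0.017]
[  78  253   52   43 1240] [ 0.3058 -0.3883  0.011 ] [ 0.263 -0.421  0.009] [ 0.35  -0.351  0.014]
```

View pics/w3b.png

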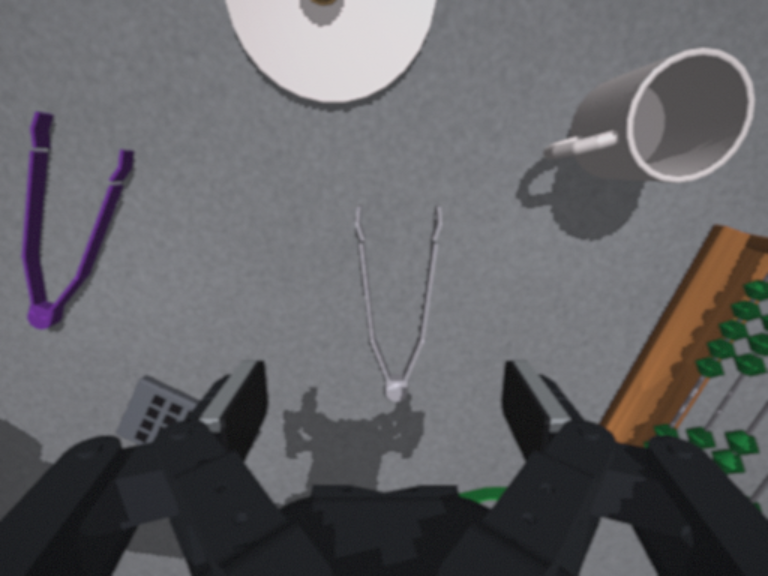

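The wrist view shows the steel tongs lying with tips at (358,210)/(438,210) and bow at (395,390). The mug and the abacus are well clear.

```bash
python3 - <<'E'
from h import *
q=np.load("w3.npz");p=q["p"].astype(int);W=q["W"];z=W[...,2];v,u=np.mgrid[:384,:512]
m=(z>.011)&(z<.03)&(u>230)&(u<305)&(v>130)&(v<275)
P=W[m];bow=W[m&(v>250)][:,:2];bc=(bow.min(0)+bow.max(0))/2
(c,rad)=cv2.minEnclosingCircle(bow.astype(np.float32));print("bow",bc,c,rad)
tip=(.5*(P[P[:,1]>-.262][:,:2][P[P[:,1]>-.262][:,0]<.58].mean(0)+W[m&(u>285)&(v<161)][:,:2].mean(0)))
L=W[m&(u<245)&(v<161)][:,:2];Rr=W[m&(u>285)&(v<161)][:,:2];tip=(L.mean(0)+Rr.mean(0))/2;print(L.mean(0),Rr.mean(0))
# axis from legs: iterate mid-line
for ax in [tip-np.array(c)]:
    d=ax/np.linalg.norm(ax);n=np.array([-d[1],d[0]])
    s=(P[:,:2]-tip)@d;t=(P[:,:2]-tip)@n;print("az",np.degrees(np.arctan2(d[1],d[0])))
    print("s range",s.min(),s.max(),"len",np.ptp(s))
    mids=[]
    for k in np.arange(-.12,.02,.015):
        a=t[(s>k)&(s<k+.015)&(t>0)];b=t[(s>k)&(s<k+.015)&(t<0)]
        if len(a)and len(b):print(round(k,3),round(a.mean()*1e3,1),round(b.mean()*1e3,1),round((a.mean()+b.mean())*500,1))
    o1=tip+d*(s.max()-.085);o2=tip+d*(s.min()+.107);print("origin",o1,o2)
    g=(o1+o2)/2;az=np.degrees(np.arctan2(d[1],d[0]))-90
    to(g[0],g[1],.016,az)
E
```

```text
bow [ 0.55548031 -0.40118882] (0.5548654198646545, -0.40021809935569763) 0.015791816636919975
[ 0.54933353 -0.23699568] [ 0.61654574 -0.24903664]
az 79.87446700069748
s range -0.1752732924198431 0.013641475897680989 len 0.1889147683175241
-0.12 22.1 -21.9 0.1
-0.105 24.7 -24.6 0.1
-0.09 26.2 -26.1 0.0
-0.075 27.7 -27.5 0.1
-0.06 29.2 -29.0 0.1
-0.045 30.7 -30.6 0.0
-0.03 32.2 -32.1 0.0
-0.015 33.5 -33.5 -0.0
0.0 34.9 -34.8 0.0
origin [ 0.57039442 -0.31326327] [ 0.57093682 -0.31022609]
shift [-0.0418  0.0135  0.2186] turn 0.1
```

>>> {"api": "arm_command", "payload": {
  "plan": "-0.021 0.007 0.04 0;-0.021 0.0065 0.05 0;0 0 0.05 0;0 0 0.04 0;0 0 0.02 0;0 0 0.01 0;0 0 0.006 0;0 0 0.0025 0;0 0 0 0"
}}

```text
clock: 11.72
tcp_pos: [0.5715, -0.3124, 0.0175]
orientation: [2.408, 2.017, 0.001]
contact_force: [-0.6, 1.0, -0.0]
grip_width: 0.0851
gripper_force: 0.0
```

>>> {"api": "arm_command", "payload": {
  "plan": "0 0 0 0;0 0 0 0;0 0 0 0;0 0 0 0;0 0 0 0",
  "hand": -0.14,
  "grip_force": 20
}}

```text
clock: 12.35
tcp_pos: [0.5723, -0.3126, 0.0183]
orientation: [2.407, 2.015, 0.003]
contact_force: [0.2, 1.3, 7.1]
grip_width: 0.0488
gripper_force: 8.3
```

```bash
python3 - <<'E'
from h import *
status();p,W=wr("w4");print(np.nanpercentile(W[100:330,230:300,2],[5,50,99]))
E
```

```text
t 12.35 tcp [ 0.5723 -0.3126  0.0183] az_y -10.13 zax [ 0.003 -0.001 -1.   ] w 0.0488 F [0.2 1.3 7.1] gf 8.276080369250849 j [-0.01  0.8   0.6   1.79 -0.63  0.75  0.75]
[-0.00243479 -0.0013914   0.07738988]
```

>>> {"api": "arm_command", "payload": {
  "plan": "0 0 -0.01 0;0 0 -0.02 0;0 0 -0.03 0;0 0 -0.03 0;0.03 -0.01 0 0;0.045 -0.015 0 0;0.045 -0.015 0 0;0.04 -0.014 0 0;0.02 -0.0065 0 0;0 0 0 0;0 0 0 0"
}}

```text
clock: 13.78
tcp_pos: [0.5434, -0.1256, 0.1076]
orientation: [2.409, 2.015, 0.001]
contact_force: [0.8, 0.2, -0.5]
grip_width: 0.0489
gripper_force: 5.6
```

```bash
python3 - <<'E'
from h import *
status();p,W=wr("w5");cv2.imwrite("pics/w5b.png",cv2.resize(p.astype(np.uint8)[...,::-1],(768,576)))
z=W[...,2];v,u=np.mgrid[:384,:512];m=(p[...,0]-p[...,2]>45)&(z>.022)&(z<.045)&(np.hypot(W[...,0]-.557,W[...,1]+.057)<.04)
P=W[m];print("mac",len(P),cv2.minEnclosingCircle(P[:,:2].astype(np.float32)),P.mean(0),np.percentile(P[:,2],[5,50,95]))
m=(z>.07)&(z<.115)&(v<300)&(p.max(-1)-p.min(-1)<40)
n,l,s,c=cv2.connectedComponentsWithStats(m.astype(np.uint8))
for i in range(1,n):
    if s[i,4]>30:
        q=W[l==i];print(s[i],q.mean(0).round(4),q.min(0).round(3),q.max(0).round(3))
E
```

```text
t 13.775 tcp [ 0.5434 -0.1256  0.1076] az_y -10.17 zax [ 0.001 -0.001 -1.   ] w 0.0489 F [ 0.8  0.2 -0.5] gf 5.634792085038498 j [-0.43  0.56  0.73  1.99 -0.53  0.78  0.43]
mac 1466 ((0.5570660829544067, -0.05698750540614128), 0.0160540584474802) [ 0.55712539 -0.05664443  0.03020398] [0.0278183  0.03041648 0.031807  ]
[198  88  20  64 746] [ 0.5344 -0.0512  0.1012] [ 0.531 -0.066  0.088] [ 0.539 -0.037  0.107]
[299  90  21  64 776] [ 0.5831 -0.0608  0.1008] [ 0.578 -0.075  0.088] [ 0.587 -0.047  0.106]
[ 181  153   47  147 1948] [ 0.5239 -0.1088  0.1021] [ 0.509 -0.164  0.086] [ 0.532 -0.068  0.115]
[ 283  154   49  146 2051] [ 0.5709 -0.1179  0.1017] [ 0.555 -0.171  0.086] [ 0.584 -0.078  0.115]
```

View pics/w5b.png

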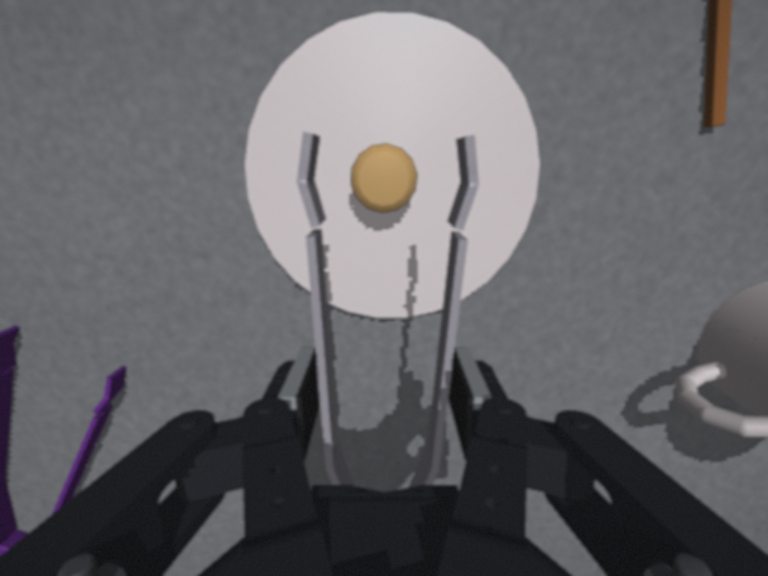

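The tongs are level, with tips at (310,160)/(465,160) straddling the macaron at (384,178) seen from above. The offset is about 1.5 mm, so I descend with that correction.

>>> {"api": "arm_command", "payload": {
  "plan": "-0.001 -0.0015 0 0;0 0 0.02 0;0 0 0.025 0;0 0 0.015 0;0 0 0.01 0;0 0 0.005 0;0 0 0.002 0;0 0 0 0;0 0 0 0"
}}

```text
clock: 14.95
tcp_pos: [0.5418, -0.125, 0.0302]
orientation: [2.408, 2.017, 0.001]
contact_force: [-0.3, -0.7, 0.1]
grip_width: 0.0485
gripper_force: 5.6
```

>>> {"api": "arm_command", "payload": {
  "plan": "0 0 0 0;0 0 0 0;0 0 0 0;0 0 0 0;0 0 0 0;0 0 0 0",
  "hand": 1,
  "grip_force": 20
}}

```text
clock: 15.7
tcp_pos: [0.5417, -0.1251, 0.03]
orientation: [2.408, 2.017, 0.001]
contact_force: [-0.4, 1.5, 5.7]
grip_width: 0.0392
gripper_force: 23.6
```

>>> {"api": "arm_command", "payload": {
  "plan": "0 0 -0.003 0;0 0 -0.006 0;0 0 -0.01 0;0 0 -0.015 0;0 0 -0.02 0;0 0 -0.02 0;0 0 -0.015 0;0 0 -0.006 0;0 0 0 0;0 0 0 0;0 0 0 0"
}}

```text
clock: 17.08
tcp_pos: [0.541, -0.125, 0.1242]
orientation: [-2.408, -2.016, 0.001]
contact_force: [-0.2, 0.3, -2.2]
grip_width: 0.0393
gripper_force: 23.2
```

```bash
python3 - <<'E'
from h import *
status();p,W=wr("w6");s=grab("scene")[0]
a=cv2.resize(s[160:240,190:270,::-1],(384,384),interpolation=cv2.INTER_CUBIC)
cv2.imwrite("pics/w6b.png",cv2.resize(np.hstack([p.astype(np.uint8)[...,::-1],a]),(798,342)))
z=W[...,2];m=(p[...,0]-p[...,2]>45)&(np.hypot(W[...,0]-.557,W[...,1]+.057)<.04)
P=W[m];print("mac",len(P),np.median(P,0),np.percentile(P[:,2],[5,50,95]))
E
```

```text
t 17.075 tcp [ 0.541  -0.125   0.1242] az_y -10.11 zax [-0.001 -0.    -1.   ] w 0.0393 F [-0.2  0.3 -2.2] gf 23.152552843093872 j [-0.45  0.54  0.75  1.99 -0.5   0.81  0.41]
mac 3717 [ 0.55613597 -0.05617904  0.12406472] [0.12136334 0.12406472 0.12541667]
```

View pics/w6b.png

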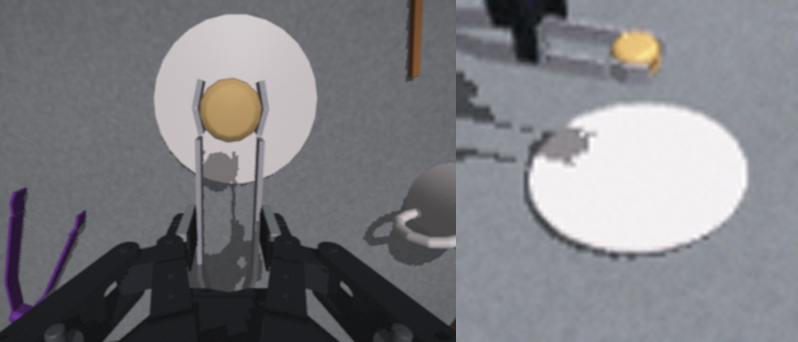

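The macaron is at (230,108), held between the parallel tips. Its top is at z = 0.124, so its underside is about 9 cm above the plate, and the scene crop shows clear air beneath it. A short hold, then I hand in.

>>> {"api": "arm_command", "payload": {
  "plan": "0 0 0 0;0 0 0 0;0 0 0 0;0 0 0 0"
}}

```text
clock: 17.68
tcp_pos: [0.5414, -0.1251, 0.1248]
orientation: [2.409, 2.017, 0.0]
contact_force: [-0.4, -0.8, -0.5]
grip_width: 0.0387
gripper_force: 23.2
```

```bash
python3 - <<'E'
from h import *
p,W=wr("w7");m=(p[...,0]-p[...,2]>45)&(np.hypot(W[...,0]-.557,W[...,1]+.057)<.04);print(np.median(W[m],0))
if np.median(W[m],0)[2]>.115: print(ticket.hand_in())
E
```

```text
[ 0.55647967 -0.05625086  0.12466106]
the job is handed in; nothing more can be done
None
```

The job is handed in at about 18 s of the 61 s allowed: the sharpener was left standing free in the organizer's tray, and the steel tongs hold the macaron about 9 cm above the plate; no result came back.

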